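# Set the grinder's tool rest to the feeler gauge

## Robot

A 6-joint arm with a two-finger parallel gripper is mounted at the origin on a cart in front of the work surface, level with it; the furniture and walls round the work are solid. World frame = base frame: x ahead of the robot, y to its left, z up, the work surface at z = 0. Lengths are in m, angles in rad, forces in N, time in s.
With the tool pointing down it reaches from about 0.35 to 0.975 m from the base axis. Payload 4.9 kg.
Tool frame: the origin (TCP) lies midway between the tips of the shut fingers; the grasp point (between the pads) lies 19 mm behind it; z points along the fingers, y is the line along which they close (so a half turn about z gives the same grasp; the last joint's range is limited). The gripper opens to 85 mm and grips with 20 to 120 N. Pads are 22 mm wide; open, the fingers measure 114 mm over their backs; the gripper's body (76 mm by 85 mm) begins 54 mm behind the grasp point. The pads swing forward as they close: fully open they stand 13 mm farther back than shut.
Start: joints at [-1.224, 0.053, 1.613, -0, 1.476, -0.119], TCP at [0.281, -0.558, 0.231] pointing down, gripper open.
Joint ranges: [-3.01, 3.01], [-1.01, 2.22], [0.06, 2.58], [-1.02, 4.17], [0.09, 2.62], [-3.14, 3.14]. Speed limits (rad/s): [2.57, 2.57, 3.14, 3.14, 3.14, 3.14].

## Interface

Orientations are given as a rotation vector (axis times angle).
In Python, from station import ctrl gives the robot as it stands.
- The arm moves only by the shell command python3 -m handwheel 'ROWS' [FORCE]. ROWS is JSON, a list of rows, each an object with "gripper": the gripper command: -1 is fully open, 1 is shut, values between are in proportion; "offset": the shift along the tool's x, y, z in mm, a list of three; "rotation": the turn, a rotation vector about the tool's x, y, z in rad, a list of three. A call has exactly 8 rows; each row is the pose to reach, as a shift and turn from the pose commanded when the call began, along the tool's axes at that moment; what a row does not reach only later rows make up. A row lasts 1/8 s, in which the tool goes at most 62.5 mm and 10.7 degrees, less where a joint would pass 70% of its speed; a pose out of reach is approached as far as the arm can. A call with a gripper value outside its range is refused whole. The fingers move at their own pace and stop on an object; FORCE is the grip in N (left out, the last holds). Time passes only in rows, so rows that repeat a pose let the fingers close, or fill a call up. It gives the time, the measured TCP pose, the force, the opening and the grip force at its end, in the units of the state.
- ctrl.get_obs(): the state, without advancing time (a new reading comes with each control period).
- ctrl.get_image(name): name is "scene" or "top" or "wrist"; returns a dict with "image" (400x640x3 uint8, red, green, blue), "fovy" (degrees; the focal length in pixels is half the picture's height over the tangent of half this angle, whatever the lens; pixels are square), "cx", "cy" (the principal point, pixels), "xyz" and "attitude" of the camera in the world. Camera axes: x right, y up, looking along -z (the intrinsics and any distortion apply to the point x, -y, -z); pixel columns grow to the right and rows downward; lengths in m; the calibration is good to about 2 mm. A picture is of the moment at which its call begins. There is no depth.
- ctrl.finish_job(): hands the job in; it is judged then, once.
The state is a dict: "t": time; "q": joint angles; "dq": joint speeds; "effort": joint torques, N m; "tool_pos": TCP position; "tool_rot": TCP orientation; "contact_force": force on the tool from outside, world axes, zero at the start; "wrist_torque": the same for the moment, N m; "opening": finger opening in m; "grip_force": force on a finger pad.
Only numpy, scipy, OpenCV 4.12 (cv2) and the standard library are available. Lean on these libraries where they do the work, as an engineer would, in place of code of your own. Each camera call takes 0.05 s, during which the arm holds its last target. There are 200 camera calls.

## Task

Set the bench grinder's tool rest to the bent feeler gauge that hooks over the edge of the tin box: hang its blade in the gap between rest and stone with its foot flat on the rest, let go of it, and push the rest gently in until the blade is just nipped against the stone. Then take hold of the gauge again and feel the fit by drawing it straight up about a centimetre and sliding it back down: it should drag with about 3 to 5 N, neither hang loose nor jam (if not, shift the rest). Leave it nipped in the gap with its foot on the rest, ready for the lock screw, and do not disturb the tools lying round the grinder.

Things in the scene. Friction and masses are not known exactly. Their poses are not given: they have to be found in the camera images.
- grinder: Small grey bench grinder, fixed. Origin on the bench top straight under the stone's axle; x points from rest to stone (away from the worker), y left, z up. Stone 100 x 20 mm, axle along y, 125 mm up; worn, so its front face stands anywhere from x = -52 to -48 mm: find it by touch. Motor 84 mm across, at the right, y -35 to -165 mm, with a felt buff beyond it.
- shield_top (a point): Middle of the upper edge of the dark-tinted, black-framed eye shield over the rest, at x = -88, z = 294 mm of the grinder (same axes). The plate is 84 mm wide (y) and slopes from there down to x = -25, z = 210 mm, leaning 37 degrees from vertical. A hand straight down over the rest meets it; one leaning about 37 degrees back toward the worker, parallel to it, passes under it.
- tool_rest: Flat steel rest. Origin: middle of its rear edge (at the stone, rounded 3 mm) on the plate's top, 128 mm up; axes as grinder's. Plate 48 mm deep (to x = -48), 56 mm wide in y, 6 mm thick; front apron hangs 26 mm down, outer face x = -48 mm. Slides only along x, up to 14 mm, friction about 12 N, stays where left; can also be gripped by its sides. At the start 5 to 12 mm off the stone; +x closes the gap.
- feeler_gauge: Bent feeler gauge, 65 to 105 g. Origin: inner corner of blade and foot, on the foot's underside at the blade's rear face, mid-width. Blade: steel, 3 mm thick (x 0 to 3), 12 mm wide (y), hangs 26 mm below; springy, yields 0.7 mm per N along x. Foot: x 0 to -36 mm, 16 mm wide, 4 mm thick. At the start the foot stands flat on the tin, the blade hangs behind the tin's far edge.
- gauge_blade: The gauge's springy steel blade; origin and axes as the gauge's (they part by up to 2.5 mm along x when the blade is bent aside). Polished: friction about 0.35, so that a blade nipped with 6 N drags with about 4 N.
- gauge_grip (a point): Best grip on the gauge's dark wooden handle, at x = -36, y = 0, z = +38.5 mm of the gauge (same axes), 42 mm up the handle. The handle is a bar 14 mm wide (y; grip across it) and 10 mm thick, 64 mm long, rising from the foot at x = -11 mm and leaning back 37 degrees from vertical toward the gauge's -x, as the shield leans.
- tin_box: Flat tin box, 73 x 113 x 35 mm, lid shut, fixed. Origin at the centre of its underside; the gauge hooks over its +x edge, 35 mm from the origin.
- driver: Bystander: small screwdriver, 100 mm long along its y, 12 mm thick, lying loose on the bench near the grinder; origin at the centre of its underside. Leave it alone.
- dial_gauge: Bystander: round dial gauge, 96 x 51 x 14 mm, lying loose to the left of the grinder; origin on its underside. Leave it alone.
- graver: Bystander: brown graver hand piece, 103 mm long along its y, 16 mm thick, lying loose in front of the motor; origin at the centre of its underside. Leave it alone.
There are look-alikes about, which are no part of the job. Leave any orange look-alike of the feeler_gauge alone.

How it is judged:
On the way, in this order (a step that is already met when the one before it is completed fails the run):
1. the gauge has been let go with its foot on the rest and its blade hanging in the gap (z of feeler_gauge in the frame of tool_rest between -0.003 and 0.003 m and x of feeler_gauge in the frame of tool_rest between -0.002 and 0.01 m and y of feeler_gauge in the frame of tool_rest between -0.012 and 0.012 m and contact force between the fingers and feeler_gauge below 0.1 N), for 0.2 s.
2. the rest has been pushed in so that the blade is nipped between rest and stone, with no hand on the gauge (contact force between gauge_blade and tool_rest above 2 N and contact force between the fingers and feeler_gauge below 0.1 N), for 0.3 s.
3. the gauge is drawn up by 6 mm or more in the hand while the blade is nipped: it drags, but is not jammed (z of feeler_gauge in the frame of tool_rest between 0.006 and 0.022 m and contact force between gauge_blade and tool_rest between 2 and 12 N and contact force between the fingers and feeler_gauge above 1 N), for 0.1 s.
At the end, for the whole second after the job is handed in: The gauge stands still and upright (within 9 degrees) in the gap, foot at most 4 mm above the rest's top and within 12 mm of its middle, blade still nipped between rest and stone but not jammed (1.5 to 12 N between blade and rest) (z of feeler_gauge in the frame of tool_rest between -0.003 and 0.004 m and x of feeler_gauge in the frame of tool_rest between -0.003 and 0.004 m and y of feeler_gauge in the frame of tool_rest between -0.012 and 0.012 m and angle between feeler_gauge's own z axis and vertical below 0.15 rad and contact force between gauge_blade and tool_rest between 1.5 and 12 N and linear speed of feeler_gauge below 0.01 m/s); the robot touches nothing.
It fails at once if the blade is forced: more than 30 N between blade and rest (contact force between gauge_blade and tool_rest above 30 N).
It fails at once if the screwdriver is moved more than 15 mm (distance of driver from where it was at the start of the episode above 0.015 m).
It fails at once if the dial gauge is moved more than 15 mm (distance of dial_gauge from where it was at the start of the episode above 0.015 m).
It fails at once if the graver hand piece is moved more than 15 mm (distance of graver from where it was at the start of the episode above 0.015 m).
It also fails if it takes over 64 s, if anything falls off the work surface, if the arm or the gripper's body presses on something with over 40 N, if the wrist force passes 120 N, or if a joint passes its speed limit or range.

## Working session

There is one attempt and no reset: what is moved stays moved. The work goes in short steps, Python scripts to look and compute and a shell command to move; the robot and the scene stay as the last step left them, time stands still between calls to the robot, and variables do not carry over. Pictures are saved under pics/ and viewed, at most 10 in all, crops included, and the job is handed in when it is done.

```bash
ls; mkdir -p pics; cat > h.py <<'E'
import numpy as np, cv2
from scipy.spatial.transform import Rotation as R
from station import ctrl
def snap(n,fn=None):
    d=ctrl.get_image(n)
    if fn: cv2.imwrite('pics/'+fn,d['image'][:,:,::-1]); np.save('pics/'+fn[:-4]+'.npy',d,allow_pickle=True)
    return d
E
python3 - <<'E'
from h import *
for n in('scene','top','wrist'):
    d=snap(n,n+'0.png'); print(n,{k:v for k,v in d.items() if k!='image'})
print(ctrl.get_obs())
a=cv2.imread('pics/scene0.png');b=cv2.imread('pics/top0.png')
E
```

```text
pics
scene {'fovy': 49.87579380983185, 'cx': 313.2281409724088, 'cy': 197.24375855826028, 'xyz': array([-0.01634783,  0.55277324,  0.88178361]), 'attitude': array([ 0.40712717, -0.92267619, -2.12163675])}
top {'fovy': 45.67800803680502, 'cx': 324.6443787111668, 'cy': 199.00501106041787, 'xyz': array([0.40150127, 0.06743891, 1.38332751]), 'attitude': array([ 0.10118454, -0.10199378, -1.54436639])}
wrist {'fovy': 69.67433763892106, 'cx': 321.1308668671391, 'cy': 193.934170820111, 'xyz': array([ 0.34749921, -0.52422962,  0.3716888 ]), 'attitude': array([-0.27185404,  0.16881567, -1.09486899])}
{'t': 0.15, 'q': array([-1.22401332e+00,  5.32255442e-02,  1.61397553e+00,  3.71197109e-06,
        1.47599934e+00, -1.19022345e-01]), 'dq': array([-0.00146116, -0.00047348, -0.00210043, -0.00212401, -0.00132615,
       -0.00117268]), 'effort': array([ 5.24361112e-04, -3.94242275e+01, -3.70722306e+01, -7.67300753e-05,
        4.68617101e-03,  1.92459544e-05]), 'tool_pos': array([ 0.280537  , -0.55795919,  0.23033466]), 'tool_rot': array([-3.05521687e+00, -7.24719060e-01,  2.81069556e-04]), 'contact_force': array([-0.39338705, -0.09284699, -0.01873627]), 'wrist_torque': array([ 0.05746692, -0.01774071, -0.00607259]), 'grip_force': 0.0, 'opening': 0.08521838494157788}
```

View pics/scene0.png

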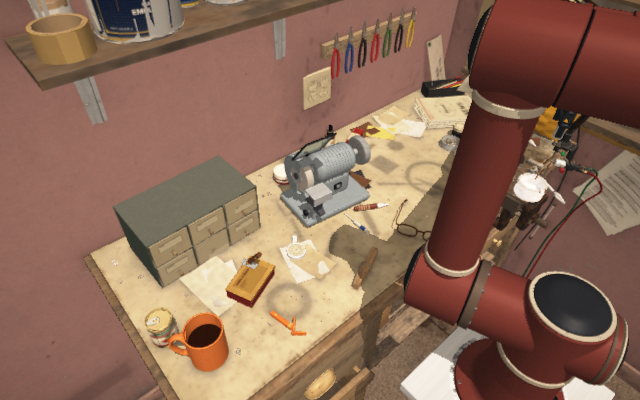

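View pics/top0.png

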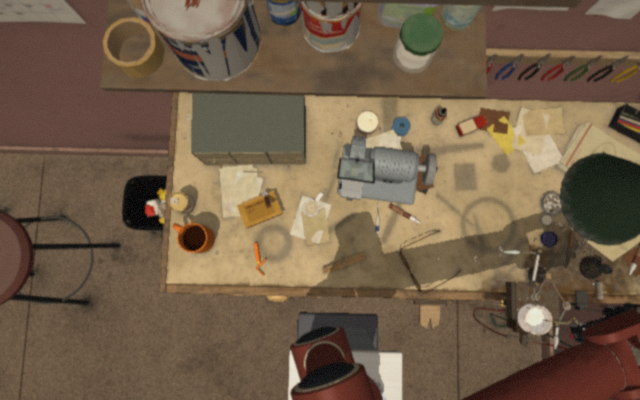

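Scene picture: the tin with the dark-handled gauge is at (250,275) and the grinder at (320,185). The driver is at (358,225), the graver at (370,206) and the dial gauge at (295,247). Candidates for the gauge are the dark-handled one on the tin, scene (255,262), top (268,203), and an orange one on the bench, scene (287,322), top (259,257). I choose the one on the tin and check it in a close crop.

```bash
python3 - <<'E'
import cv2,numpy as np
a=cv2.imread('pics/scene0.png');b=cv2.imread('pics/top0.png')
r=lambda i,x,y,w,h:cv2.resize(i[y:y+h,x:x+w],(400,300),interpolation=cv2.INTER_CUBIC)
o=np.vstack([np.hstack([r(a,215,240,80,60),r(b,230,180,60,45)]),np.hstack([r(a,270,120,120,90),r(b,325,125,120,90)])])
cv2.imwrite('pics/c1.png',o)
E
```

```text
(no output)
```

View pics/c1.png

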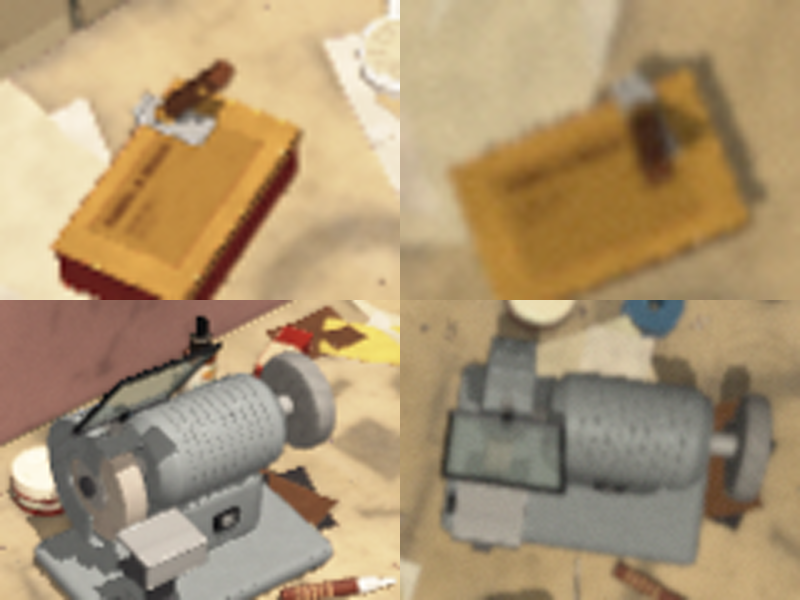

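The crop shows the steel foot, the dark-brown handle and the tin's +x edge on the far side, so this is the right gauge. The grinder's rest is light grey, in front of the stone and under the shield.

```bash
cat >> h.py <<'E'
def cam(d): 
    f=200/np.tan(np.radians(d['fovy'])/2); return f,R.from_rotvec(d['attitude']).as_matrix(),np.array(d['xyz'])
def ray(d,u,v):
    f,M,o=cam(d); w=M@np.array([(u-d['cx'])/f,-(v-d['cy'])/f,-1]); return o,w/np.linalg.norm(w)
def onz(d,p,z):
    o,w=ray(d,*p); return o+w*(z-o[2])/w[2]
def proj(d,P):
    f,M,o=cam(d); c=M.T@(np.array(P)-o); return np.array([d['cx']-f*c[0]/c[2],d['cy']+f*c[1]/c[2]])
def two(d1,p1,d2,p2):
    o1,w1=ray(d1,*p1);o2,w2=ray(d2,*p2)
    s=np.linalg.lstsq(np.c_[w1,-w2],o2-o1,rcond=None)[0]; a=o1+s[0]*w1;b=o2+s[1]*w2
    return (a+b)/2,np.linalg.norm(a-b)
def ld(n): return np.load('pics/'+n+'.npy',allow_pickle=True).item()
np.set_printoptions(precision=4,suppress=True)
E
python3 - <<'E'
from h import *
s,t=ld('scene0'),ld('top0')
T=lambda x,y:(230+(x-400)/6.667,180+y/6.667)
G=lambda x,y:(325+(x-400)/3.333,125+(y-300)/3.333)
S=lambda x,y:(215+x/5,240+y/5); Q=lambda x,y:(270+x/3.333,120+(y-300)/3.333)
for n,p in dict(L=(450,170),R=(750,212),TR=(690,68),BL=(495,300)).items(): print(n,onz(t,T(*p),.035))
for n,p in dict(L=(55,248),R=(302,130),TR=(190,75)).items(): print('sc',n,onz(s,S(*p),.035))
print('handle top',two(s,S(232,66),t,T(657,180)))
print('foot mid',onz(t,T(630,90),.039), onz(s,S(150,105),.039))
print('shield top L,R',onz(t,G(443,480),.294),onz(t,G(565,492),.294))
print('shield top two', two(s,Q(80,428),t,G(443,480)))
print('rest front L,R',onz(t,G(453,543),.128),onz(t,G(520,546),.128))
print('scene rest L,R, rearL,rearR',[onz(s,Q(*p),.128) for p in((118,540),(150,577),(165,507),(207,545))])
E
```

```text
L [0.5527 0.3173 0.035 ]
R [0.5378 0.1882 0.035 ]
TR [0.5994 0.2162 0.035 ]
BL [0.4975 0.2955 0.035 ]
sc L [0.5497 0.3202 0.035 ]
sc R [0.5306 0.191  0.035 ]
sc TR [0.5941 0.2132 0.035 ]
handle top (array([0.543 , 0.2203, 0.0958]), np.float64(0.002408339215925239))
foot mid [0.5887 0.2411 0.039 ] [0.5883 0.2407 0.039 ]
shield top L,R [0.5913 0.0389 0.294 ] [ 0.5849 -0.0464  0.294 ]
shield top two (array([0.6088, 0.0477, 0.2478]), np.float64(0.027290383544063164))
rest front L,R [0.5693 0.0255 0.128 ] [ 0.5682 -0.0282  0.128 ]
scene rest L,R, rearL,rearR [array([0.6114, 0.0278, 0.128 ]), array([0.5643, 0.0357, 0.128 ]), array([ 0.6172, -0.0257,  0.128 ]), array([ 0.5629, -0.0214,  0.128 ])]
```

```bash
cat >> h.py <<'E'
L=np.radians(37)
def pose(o,yaw,g=(-.036,0,.0385),back=0.,tilt=L,flip=1):
    "TCP pos & R for holding gauge at origin o, yaw; flip=1: tool y=+gauge y"
    Z=R.from_euler('z',yaw).as_matrix(); z=np.array([np.sin(tilt),0,-np.cos(tilt)]); y=np.array([0,flip,0.]); x=np.cross(y,z)
    M=Z@np.c_[x,y,z]; p=np.array(o)+Z@np.array(g)+M[:,2]*(.019-back); return p,M
def delta(p,M):
    o=ctrl.get_obs(); A=R.from_rotvec(o['tool_rot']).as_matrix()
    return 1000*A.T@(p-o['tool_pos']), R.from_matrix(A.T@M).as_rotvec()
E
python3 - <<'E'
from h import *
w=ld('wrist0');o=ctrl.get_obs();A=R.from_rotvec(o['tool_rot']).as_matrix();f,M,c=cam(w)
r=A.T@M;t=A.T@(c-o['tool_pos']);print(r,t)
np.savez('hand.npz',r=r,t=t)
for b in (.08,.12):
  p,N=pose((.590,.241,.035),.42,back=b); print(b,p,N[:,2])
  d=dict(w,xyz=p+N@t,attitude=R.from_matrix(N@r).as_rotvec())
  for g in((.590,.241,.035),(.557,.226,.0735)):print(proj(d,g))
p,N=pose((.590,.241,.035),.42,back=.12,tilt=0);d=dict(w,xyz=p+N@t,attitude=R.from_matrix(N@r).as_rotvec());print(p,proj(d,(.59,.241,.035)))
print(delta(np.array([.46,-.15,.34]),R.from_euler('z',np.pi/2).as_matrix()@A))
print(delta(p,N))
E
```

```text
[[ 0.0011  0.9541  0.2996]
 [ 1.     -0.0009 -0.0007]
 [-0.0004  0.2996 -0.9541]] [ 0.075  -0.0003 -0.1413]
0.08 [0.5236 0.2114 0.1222] [ 0.5495  0.2454 -0.7986]
[321.2229 194.5293]
[320.9642 208.3326]
0.12 [0.5016 0.2015 0.1542] [ 0.5495  0.2454 -0.7986]
[321.1945 183.176 ]
[320.9689 192.5775]
[0.5571 0.2263 0.1745] [321.1703 214.6933]
(array([ 343.596 , -284.0655, -109.1453]), array([ 0.0003, -0.0025, -1.5708]))
(array([ 599.366 , -576.4039,   56.8713]), array([ 0.0002, -0.0025, -3.0958]))
```

```bash
python3 -m handwheel '[{"gripper":-1,"offset":[30,-25,-60],"rotation":[0,0,-0.18]},{"gripper":-1,"offset":[75,-60,-100],"rotation":[0,0,-0.36]},{"gripper":-1,"offset":[120,-100,-110],"rotation":[0,0,-0.54]},{"gripper":-1,"offset":[165,-135,-110],"rotation":[0,0,-0.72]},{"gripper":-1,"offset":[210,-172,-110],"rotation":[0,0,-0.9]},{"gripper":-1,"offset":[255,-210,-110],"rotation":[0,0,-1.08]},{"gripper":-1,"offset":[300,-247,-110],"rotation":[0,0,-1.26]},{"gripper":-1,"offset":[344,-284,-110],"rotation":[0,0,-1.44]}]'
python3 - <<'E'
from h import *
p,N=pose((.590,.241,.035),.42,back=.12);p+=[0,0,.06]
print(ctrl.get_obs()['q'],delta(p,N))
E
```

```text
t: 1.15
tool_pos: [0.4608, -0.1482, 0.3411]
tool_rot: [1.812, 2.566, 0.0]
contact_force: [-0.6, -0.2, -0.1]
opening: 0.0852
grip_force: 0.0
[-0.4651 -0.3314  1.7799 -0.      1.6929 -0.806 ] (array([315.9873, 155.4003, 126.9084]), array([-0.5309, -0.4903, -1.5865]))
```

```bash
python3 -m handwheel '[{"gripper":-1,"offset":[45,22,0],"rotation":[-0.055,-0.05,-0.165]},{"gripper":-1,"offset":[90,44,0],"rotation":[-0.11,-0.1,-0.33]},{"gripper":-1,"offset":[135,66,10],"rotation":[-0.165,-0.15,-0.495]},{"gripper":-1,"offset":[180,88,20],"rotation":[-0.22,-0.2,-0.66]},{"gripper":-1,"offset":[225,110,40],"rotation":[-0.275,-0.25,-0.825]},{"gripper":-1,"offset":[270,132,60],"rotation":[-0.33,-0.3,-0.99]},{"gripper":-1,"offset":[300,148,90],"rotation":[-0.385,-0.35,-1.155]},{"gripper":-1,"offset":[316,155,120],"rotation":[-0.44,-0.405,-1.32]}]'
python3 - <<'E'
from h import *
p,N=pose((.590,.241,.035),.42,back=.12)
print(ctrl.get_obs()['q'],delta(p,N))
E
```

```text
t: 2.15
tool_pos: [0.5025, 0.2012, 0.2204]
tool_rot: [-0.168, 2.588, 0.154]
contact_force: [-0.7, 0.2, -0.6]
opening: 0.0854
grip_force: 0.0
[ 0.2315 -0.5171  2.1791  0.0285  0.924  -1.4796] (array([35.2973, -4.599 , 55.8438]), array([-0.0887, -0.0835, -0.2648]))
```

```bash
python3 -m handwheel '[{"gripper":-1,"offset":[12,-1,18],"rotation":[-0.03,-0.03,-0.09]},{"gripper":-1,"offset":[24,-3,36],"rotation":[-0.06,-0.06,-0.18]},{"gripper":-1,"offset":[35,-5,56],"rotation":[-0.09,-0.083,-0.265]},{"gripper":-1,"offset":[35,-5,56],"rotation":[-0.09,-0.083,-0.265]},{"gripper":-1,"offset":[35,-5,56],"rotation":[-0.09,-0.083,-0.265]},{"gripper":-0.5,"offset":[35,-5,56],"rotation":[-0.09,-0.083,-0.265]},{"gripper":-0.5,"offset":[35,-5,56],"rotation":[-0.09,-0.083,-0.265]},{"gripper":-0.5,"offset":[35,-5,56],"rotation":[-0.09,-0.083,-0.265]}]'
python3 - <<'E'
from h import *
p,N=pose((.590,.241,.035),.42,back=.12)
print(ctrl.get_obs()['q'],delta(p,N))
d=snap('wrist','w1.png')
print(proj(d,(.59,.241,.035)),proj(d,(.557,.226,.0735)))
E
```

```text
t: 3.15
tool_pos: [0.5026, 0.1995, 0.1558]
tool_rot: [-0.513, 2.453, 0.175]
contact_force: [-0.1, -0.2, -0.8]
opening: 0.0639
grip_force: 0.0
[ 0.16   -0.5059  2.306   0.2321  0.7265 -1.9481] (array([1.0161, 2.2406, 1.2358]), array([-0.0018, -0.0012, -0.0071]))
[323.2761 185.1637] [323.2986 194.6811]
```

View pics/w1.png

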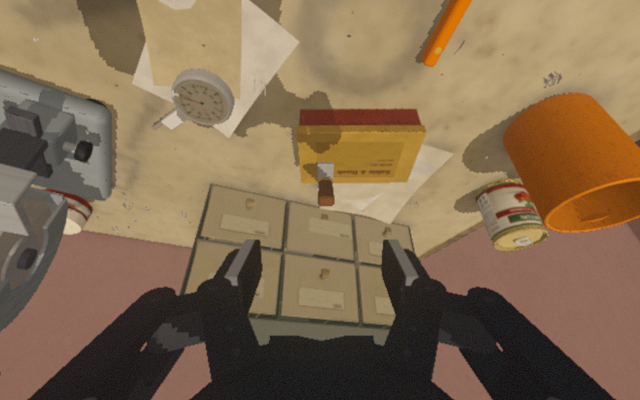

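The wrist view shows the tin at (360,150). The gauge foot is at (325,172), with its brown handle end-on at (326,192). Neither is in the way of the fingers, and the orange look-alike at (447,30) is well clear.

```bash
python3 - <<'E'
from h import *
d=ld('w1');im=d['image'].astype(int)
sub=im[155:215,300:350]
Z=R.from_euler('z',.42).as_matrix();O=np.array([.59,.241,.035])
for n,g in dict(top=(-.0495,0,.055),base=(-.011,0,.004),o=(0,0,.004),f=(-.036,0,.004),fl=(-.036,.008,.004),fr=(-.036,-.008,.004)).items(): print(n,proj(d,O+Z@np.array(g)))
hsv=cv2.cvtColor(d['image'],cv2.COLOR_RGB2HSV)
m=((hsv[...,2]<130)&(hsv[...,1]>90)).astype(np.uint8);m[:155]=0;m[215:]=0;m[:,:305]=0;m[:,345:]=0
n,l,s,c=cv2.connectedComponentsWithStats(m)
for i in range(1,n):
  if s[i][4]>20:print('brown',s[i],c[i])
m=((hsv[...,1]<60)&(hsv[...,2]>100)).astype(np.uint8);m[:155]=0;m[190:]=0;m[:,:305]=0;m[:,345:]=0
n,l,s,c=cv2.connectedComponentsWithStats(m)
for i in range(1,n):
  if s[i][4]>20:print('steel',s[i],c[i])
# tin corners
for p in((299,131),(424,131),(299,183)): pass
cv2.imwrite('pics/c2.png',cv2.resize(d['image'][90:220,280:440,::-1],(800,650),interpolation=cv2.INTER_NEAREST)[:600])
E
```

```text
top [323.7277 201.6248]
base [323.305  181.7572]
o [323.3002 188.1454]
f [323.317  165.7059]
fl [331.6227 165.6618]
fr [315.013 165.75 ]
brown [305 163  29  43 536] [321.6511 186.056 ]
steel [317 163  17  16 223] [324.9193 169.7758]
```

View pics/c2.png

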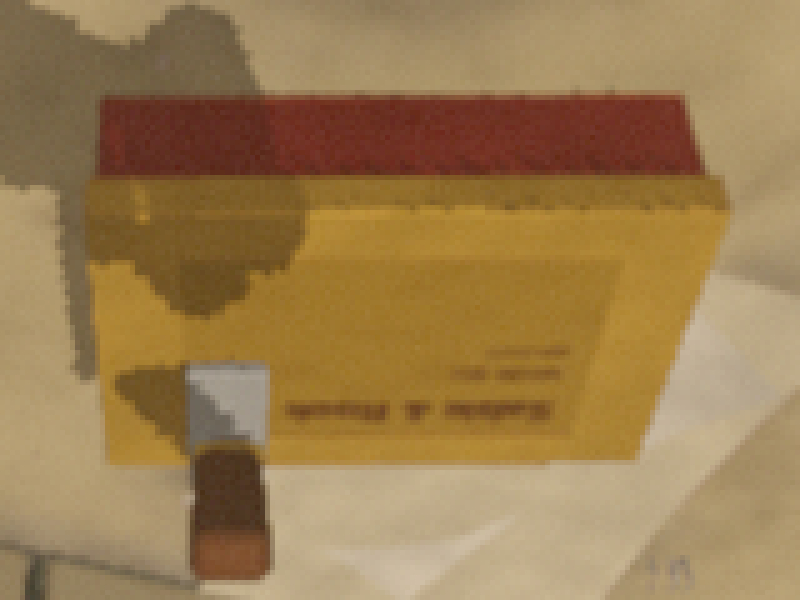

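Close crop: the foot's near edge runs from (317.4,162.6) to (334,162.6), and the handle's end face is centred at (326.2,201). The tin's far edge is at row 182.

```bash
python3 - <<'E'
from h import *
d=ld('w1')
a,b=onz(d,(301.4,182.4),.035),onz(d,(407.4,182),.035); print(a,b,np.linalg.norm(a-b),'yaw',np.arctan2(-(b-a)[0],(b-a)[1]))
l,r=onz(d,(317.4,162.6),.039),onz(d,(334,162.6),.039); print(l,r,np.linalg.norm(l-r))
yaw=np.arctan2(-(b-a)[0],(b-a)[1]); Z=R.from_euler('z',yaw).as_matrix()
print('origin from foot',(l+r)/2+Z@[.036,0,-.004]); print('from top',onz(d,(326.2,201),.090)+Z@[.0495,0,-.055])
m=(a+b)/2; print('edge at gauge', m+Z@[0,((l+r)/2-m)@Z[:,1],0])
E
```

```text
[0.5949 0.2178 0.035 ] [0.5493 0.3204 0.035 ] 0.1122266404722672 yaw 0.4178350025962766
[0.5553 0.2194 0.039 ] [0.549  0.2338 0.039 ] 0.01578340298715161
origin from foot [0.5851 0.2412 0.035 ]
from top [0.5884 0.2424 0.035 ]
edge at gauge [0.5846 0.241  0.035 ]
```

```bash
python3 - <<'E'
from h import *
p,N=pose((.5865,.2417,.035),.418)
print(delta(p,N)); print(ctrl.get_obs()['contact_force'])
E
```

```text
(array([  2.9354,   4.6071, 119.3539]), array([-0.0006, -0.0016, -0.0055]))
[-0.0505 -0.0419 -0.0597]
```

```bash
python3 -m handwheel '[{"gripper":-0.5,"offset":[3,4.6,30],"rotation":[0,0,-0.005]},{"gripper":-0.5,"offset":[3,4.6,60],"rotation":[0,0,-0.005]},{"gripper":-0.5,"offset":[3,4.6,85],"rotation":[0,0,-0.005]},{"gripper":-0.5,"offset":[3,4.6,105],"rotation":[0,0,-0.005]},{"gripper":-0.5,"offset":[3,4.6,119],"rotation":[0,0,-0.005]},{"gripper":-0.5,"offset":[3,4.6,119],"rotation":[0,0,-0.005]},{"gripper":-0.5,"offset":[3,4.6,119],"rotation":[0,0,-0.005]},{"gripper":-0.5,"offset":[3,4.6,119],"rotation":[0,0,-0.005]}]' 40
python3 - <<'E'
from h import *
p,N=pose((.5865,.2417,.035),.418)
print(delta(p,N))
d=snap('wrist','w2.png')
E
```

```text
t: 4.2
tool_pos: [0.5638, 0.2315, 0.059]
tool_rot: [-0.519, 2.451, 0.173]
contact_force: [-0.9, 0.5, -0.0]
opening: 0.0639
grip_force: 0.0
(array([0.1838, 0.1211, 0.7231]), array([-0.0008, -0.0008, -0.0005]))
```

View pics/w2.png

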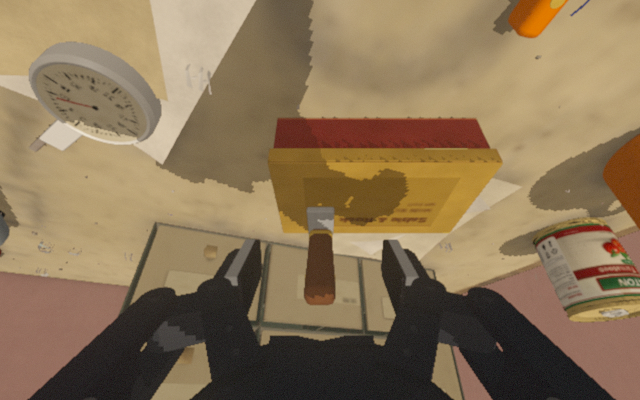

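The handle stands mid-way between the pads, from (320,235) to (320,303), and the pads are at (245,265) and (400,265). I'll check the fore-aft alignment by projection and then close.

```bash
python3 - <<'E'
from h import *
d=ld('w2');Z=R.from_euler('z',.418).as_matrix();O=np.array([.5865,.2417,.035])
for g in((-.0495,0,.055),(-.0455,0,.058),(-.0535,0,.052),(-.036,.008,.004),(-.036,-.008,.004)): print(proj(d,O+Z@np.array(g)))
hsv=cv2.cvtColor(d['image'],cv2.COLOR_RGB2HSV)
m=((hsv[...,2]<170)&(hsv[...,1]>110)).astype(np.uint8);print([int(y) for y in range(225,320) if m[y,310:330].sum()>15][-1:], [(y,d['image'][y,320].tolist()) for y in range(284,312,3)])
E
python3 -m handwheel '[{"gripper":0,"offset":[0,0,0],"rotation":[0,0,0]},{"gripper":0.5,"offset":[0,0,0],"rotation":[0,0,0]},{"gripper":1,"offset":[0,0,0],"rotation":[0,0,0]},{"gripper":1,"offset":[0,0,0],"rotation":[0,0,0]},{"gripper":1,"offset":[0,0,0],"rotation":[0,0,0]},{"gripper":1,"offset":[0,0,0],"rotation":[0,0,0]},{"gripper":1,"offset":[0,0,0],"rotation":[0,0,0]},{"gripper":1,"offset":[0,0,0],"rotation":[0,0,0]}]' 40
```

```text
[320.6633 295.5066]
[320.6598 305.4365]
[320.6669 285.3284]
[335.0658 210.4925]
[306.6806 210.4641]
[304] [(284, [78, 54, 32]), (287, [87, 54, 35]), (290, [87, 58, 34]), (293, [91, 59, 35]), (296, [121, 78, 49]), (299, [132, 83, 46]), (302, [127, 79, 43]), (305, [144, 119, 85]), (308, [155, 135, 101]), (311, [154, 132, 99])]
t: 5.25
tool_pos: [0.5637, 0.2316, 0.0583]
tool_rot: [-0.519, 2.452, 0.173]
contact_force: [-2.8, -1.2, 3.7]
opening: 0.0133
grip_force: 39.8
```

```bash
cat >> h.py <<'E'
def hold(o,yaw,back=0.):
    "TCP pose to put held gauge origin at o,yaw (recorded grasp)"
    z=np.load('grasp.npz'); Z=R.from_euler('z',yaw).as_matrix(); M=Z@z['M']; return np.array(o)+Z@z['p']-M[:,2]*back, M
def gauge():
    z=np.load('grasp.npz'); o=ctrl.get_obs(); A=R.from_rotvec(o['tool_rot']).as_matrix(); Z=A@z['M'].T; return o['tool_pos']-Z@z['p'], R.from_matrix(Z).as_euler('zyx')
E
python3 - <<'E'
from h import *
o=ctrl.get_obs();Z=R.from_euler('z',.418).as_matrix();A=R.from_rotvec(o['tool_rot']).as_matrix()
np.savez('grasp.npz',p=Z.T@(o['tool_pos']-np.array([.5865,.2417,.035])),M=Z.T@A)
print(gauge())
print(-A.T@[0,0,-80.]) 
print(delta(*hold((.615,-.003,.128),-.06,.11)))
E
```

```text
(array([0.5865, 0.2417, 0.035 ]), array([ 0.418,  0.   , -0.   ]))
[-48.0294  -0.0015 -63.978 ]
(array([  -5.5248, -193.3948, -222.1379]), array([0.287 , 0.    , 0.3823]))
```

```bash
python3 -m handwheel '[{"gripper":1,"offset":[-9,0,-12],"rotation":[0,0,0]},{"gripper":1,"offset":[-28,0,-37],"rotation":[0,0,0]},{"gripper":1,"offset":[-48,0,-64],"rotation":[0,0,0]},{"gripper":1,"offset":[-40,-38,-96],"rotation":[0.057,0,0.076]},{"gripper":1,"offset":[-31,-77,-128],"rotation":[0.115,0,0.153]},{"gripper":1,"offset":[-22,-116,-160],"rotation":[0.172,0,0.23]},{"gripper":1,"offset":[-14,-155,-191],"rotation":[0.23,0,0.306]},{"gripper":1,"offset":[-5.5,-193.4,-222],"rotation":[0.287,0,0.3823]}]'
python3 - <<'E'
from h import *
import time
o=ctrl.get_obs();print(o['q'],o['dq'],gauge())
print(delta(*hold((.615,-.003,.128),-.06,.11)))
d=snap('wrist','w3.png')
E
```

```text
t: 6.25
tool_pos: [0.5234, 0.001, 0.2403]
tool_rot: [0.08, 2.496, -0.028]
contact_force: [0.4, -0.3, -1.1]
opening: 0.0137
grip_force: 39.5
[-0.1764 -0.6518  2.2515  0.0851  0.902  -1.7137] [-0.6863 -0.3789 -0.0397 -0.0917  0.4075  0.1509] (array([ 0.5484, -0.0006,  0.217 ]), array([-0.0635, -0.0007, -0.0007]))
(array([0.1436, 1.5381, 1.2196]), array([-0.0026,  0.0007, -0.0025]))
```

View pics/w3.png

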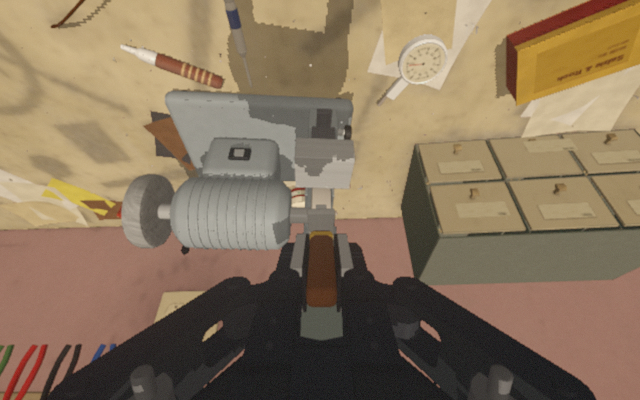

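The wrist view shows the rest at (295-354, 140-187) with the stone behind it at (320,200). The gauge is held between the pads at (320,270). I'll take a settled look from here and enlarge the rest.

```bash
python3 - <<'E'
from h import *
d=snap('wrist','w4.png');print(ctrl.get_obs()['dq'],gauge())
cv2.imwrite('pics/c4.png',cv2.resize(d['image'][120:240,260:420,::-1],(800,600),interpolation=cv2.INTER_CUBIC))
E
```

```text
[ 0.0505  0.0367  0.0245  0.0363 -0.0113 -0.0095] (array([ 0.5499, -0.0023,  0.2204]), array([-0.0656, -0.0063, -0.0024]))
```

View pics/c4.png

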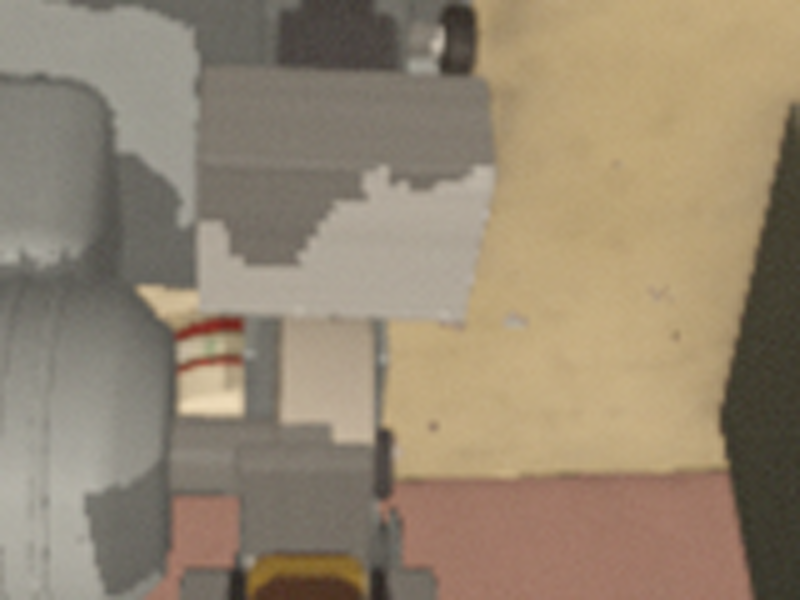

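Close view: the rest's front top edge runs from (200,163) to (494,170) in the crop, its rear edge from (202,312) to (466,320), and the stone spans 280-375 behind it.

```bash
python3 - <<'E'
from h import *
d=ld('w4');C=lambda x,y:(260+x/5,120+y/5)
P={n:onz(d,C(*p),z) for n,p,z in(('fR',(200,163),.128),('fL',(494,170),.128),('rR',(202,312),.127),('rL',(466,320),.127),('aR',(200,67),.102),('aL',(488,78),.102),('sR',(280,335),.135),('sL',(375,338),.135))}
for k,v in P.items():print(k,v)
for a,b in(('fR','fL'),('rR','rL'),('aR','aL'),('fR','rR'),('fL','rL'),('sR','sL')):
  v=P[b]-P[a];print(a,b,np.linalg.norm(v),np.arctan2(-v[0],v[1]),np.arctan2(v[1],v[0]))
print(gauge(),ctrl.get_obs()['dq'])
E
```

```text
fR [ 0.5666 -0.0257  0.128 ]
fL [0.5719 0.0279 0.128 ]
rR [ 0.6121 -0.0312  0.127 ]
rL [0.6183 0.0239 0.127 ]
aR [ 0.5672 -0.027   0.102 ]
aL [0.5736 0.0286 0.102 ]
sR [ 0.6105 -0.0146  0.135 ]
sL [0.6127 0.0047 0.135 ]
fR fL 0.05385275697573148 -0.09745470494209134 1.4733416218528053
rR rL 0.05542507796314417 -0.11159670934902986 1.4591996174458668
aR aL 0.05602393191505648 -0.1148426068755458 1.4559537199193509
fR rR 0.04586511500074925 -1.6912276518807843 -0.12043132508588768
fL rL 0.046639451563026846 -1.657242648527518 -0.08644632173262136
sR sL 0.019447565743242926 -0.11449660656937925 1.4562997202255175
(array([ 0.5499, -0.0023,  0.2204]), array([-0.0656, -0.0063, -0.0024])) [ 0.0505  0.0367  0.0245  0.0363 -0.0113 -0.0095]
```

```bash
cat >> h.py <<'E'
O=np.array([.617,-.004,.128]);Y=-.105;ZR=R.from_euler('z',Y).as_matrix()
def rel():
    g,e=gauge(); return 1000*ZR.T@(g-O), e-[Y,0,0]
def tgt(x,y,z): return delta(*hold(O+ZR@np.array([x,y,z])/1000,Y))
def w2t(x,y,z):
    "rest-axis shift (mm) to tool axes now"
    A=R.from_rotvec(ctrl.get_obs()['tool_rot']).as_matrix(); return A.T@ZR@np.array([x,y,z])
E
python3 - <<'E'
from h import *
print(rel()); print(tgt(2,0,34)); print(w2t(0,0,-10),w2t(10,0,0)); print(ctrl.get_obs()['contact_force'])
E
```

```text
(array([-66.9082,  -5.3155,  92.3885]), array([ 0.0394, -0.0063, -0.0024]))
(array([-19.8427,   3.7067,  88.2529]), array([0.0222, 0.0065, 0.0326]))
[6.0551 0.0199 7.9583] [-7.9519 -0.3859  6.0513]
[-0.2891  0.1533 -0.396 ]
```

```bash
python3 -m handwheel '[{"gripper":1,"offset":[-5,1,22],"rotation":[0.006,0.002,0.008]},{"gripper":1,"offset":[-10,2,44],"rotation":[0.011,0.003,0.016]},{"gripper":1,"offset":[-15,3,66],"rotation":[0.017,0.005,0.025]},{"gripper":1,"offset":[-18,3.5,80],"rotation":[0.022,0.0065,0.0326]},{"gripper":1,"offset":[-19.8,3.7,88.2],"rotation":[0.022,0.0065,0.0326]},{"gripper":1,"offset":[-19.8,3.7,88.2],"rotation":[0.022,0.0065,0.0326]},{"gripper":1,"offset":[-19.8,3.7,88.2],"rotation":[0.022,0.0065,0.0326]},{"gripper":1,"offset":[-19.8,3.7,88.2],"rotation":[0.022,0.0065,0.0326]}]'
python3 - <<'E'
from h import *
print(rel(), tgt(2,0,34)); o=ctrl.get_obs();print(o['contact_force'],o['q'])
d=snap('scene','s5.png'); w=snap('wrist','w5.png')
a=cv2.resize(d['image'][130:220,270:360],(560,560),interpolation=cv2.INTER_CUBIC)
b=w['image'][120:320,240:400]; b=cv2.resize(b,(240,300))
o=np.zeros((560,800,3),np.uint8);o[:,:560]=a;o[:300,560:]=b
cv2.imwrite('pics/c5.png',o[:,:,::-1])
E
```

```text
t: 7.35
tool_pos: [0.5931, 0.0019, 0.1811]
tool_rot: [0.126, 2.501, -0.039]
contact_force: [0.3, 0.2, -1.8]
opening: 0.0136
grip_force: 39.5
(array([ 0.4109,  3.5879, 29.6618]), array([0.0056, 0.0054, 0.0022])) (array([-3.6625, -3.4091, -2.5176]), array([ 0.0047, -0.0056,  0.0035]))
[ 0.3218  0.1948 -1.7589] [-0.1317 -0.3626  2.1615  0.031   0.7048 -1.6188]
```

View pics/c5.png

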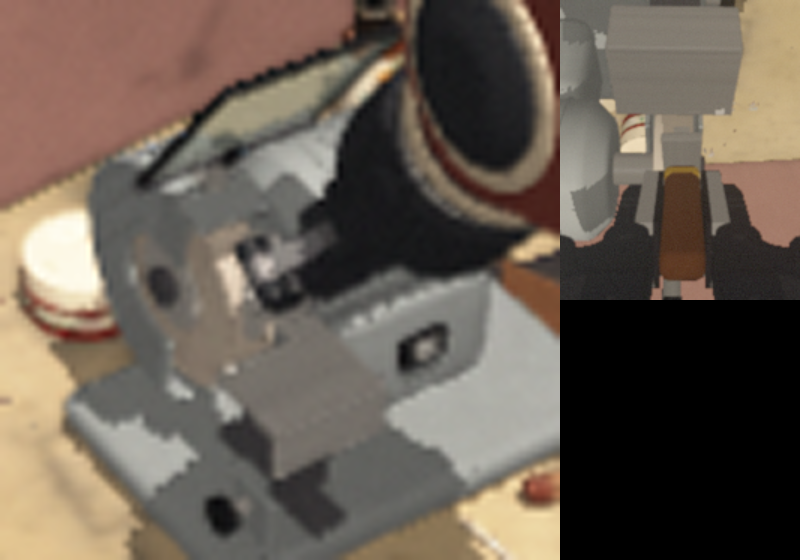

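Scene crop: the gauge is held over the gap behind the rest, under the shield. In the wrist view the rest plate lies ahead of the foot and is centred. I'll re-measure the rest from this closer wrist view before lowering.

```bash
python3 - <<'E'
from h import *
d=ld('w5');g=cv2.cvtColor(d['image'],cv2.COLOR_RGB2GRAY).astype(int)
for c in (280,290,340,350):
    col=cv2.GaussianBlur(g[:,c-2:c+3].mean(1).reshape(-1,1).astype(np.float32),(1,5),0).ravel(); gr=np.diff(col); ys=[(y,int(gr[y])) for y in range(122,215) if abs(gr[y])>4]; print(c,ys)
for r in (160,175,185):
    row=g[r-1:r+2].mean(0);gr=np.diff(row);print(r,[(x,int(gr[x])) for x in range(262,375) if abs(gr[x])>12])
C=lambda x,y:(240+x/1.5,120+y/1.5)
for p in((50,45),(182,48),(50,110),(173,112.5)):print(onz(d,C(*p),.128),1000*ZR.T@(onz(d,C(*p),.128)-O))
E
```

```text
280 [(122, 4), (123, 5), (151, -4), (152, -5), (194, 9), (195, 13), (196, 10), (198, -4), (199, -6), (200, -5), (206, -6), (207, -5), (210, 4), (211, 4)]
290 [(123, 5), (124, 4), (152, -5), (194, -4), (195, 4), (196, 20), (197, 26), (198, 17), (200, -10), (201, -23), (202, -19), (203, 4), (204, 24), (205, 22), (206, 10), (210, 4), (211, 8), (212, 8), (213, 4)]
340 [(124, 5), (153, -4), (194, 8), (195, 16), (196, 17), (197, 9)]
350 [(122, 11), (123, 21), (124, 21), (125, 12), (126, 4), (153, -5), (191, 6), (192, 5), (195, 9), (196, 11), (197, 7)]
160 [(360, 20)]
175 [(357, 22), (358, 16)]
185 [(265, 20), (266, 20), (355, 27), (356, 21)]
[ 0.5647 -0.024   0.128 ] [-49.8692 -25.4085   0.    ]
[0.5716 0.0277 0.128 ] [-48.4732  26.786    0.    ]
[ 0.6073 -0.0341  0.128 ] [ -6.4808 -30.9831   0.    ]
[0.6152 0.024  0.128 ] [-4.751 27.675  0.   ]
```

```bash
python3 - <<'E'
from h import *
d=ld('w5')
for p,z in(((280,152),.128),((350,153.5),.128),((285,195.8),.1265),((345,196.2),.1265),((360.5,160.5),.128),((355.7,185.5),.128),((265.7,185.5),.128)):print(1000*ZR.T@(onz(d,p,z)-O))
print(tgt(1,0,29)); print(rel())
E
```

```text
[-48.2171 -21.6539   0.    ]
[-47.1662  20.1456   0.    ]
[ -1.4192 -23.2675  -1.5   ]
[-1.1403 20.5837 -1.5   ]
[-41.0599  27.1542   0.    ]
[-15.8933  26.7893   0.    ]
[-15.5757 -35.055    0.    ]
(array([ 0.0071, -3.3659,  0.762 ]), array([ 0.0046, -0.0059,  0.0034]))
(array([ 0.3987,  3.5393, 29.4763]), array([0.0055, 0.0057, 0.0022]))
```

```bash
python3 -m handwheel '[{"gripper":1,"offset":[-1.3,-3.4,1],"rotation":[0.005,-0.006,0.003]},{"gripper":1,"offset":[-1.3,-3.4,1],"rotation":[0.005,-0.006,0.003]},{"gripper":1,"offset":[-0.1,-3.4,2.6],"rotation":[0.005,-0.006,0.003]},{"gripper":1,"offset":[1.1,-3.4,4.2],"rotation":[0.005,-0.006,0.003]},{"gripper":1,"offset":[2.3,-3.4,5.8],"rotation":[0.005,-0.006,0.003]},{"gripper":1,"offset":[3.5,-3.4,7.4],"rotation":[0.005,-0.006,0.003]},{"gripper":1,"offset":[4.7,-3.4,9],"rotation":[0.005,-0.006,0.003]},{"gripper":1,"offset":[4.7,-3.4,9],"rotation":[0.005,-0.006,0.003]}]'
python3 - <<'E'
from h import *
print(rel(), ctrl.get_obs()['contact_force'])
E
```

```text
t: 8.45
tool_pos: [0.5941, -0.0015, 0.1699]
tool_rot: [0.132, 2.496, -0.045]
contact_force: [-0.2, 0.2, -0.6]
opening: 0.0137
grip_force: 39.6
(array([ 1.9174,  0.0725, 18.6096]), array([ 0.0003,  0.0014, -0.0003])) [-0.2447  0.229  -0.5639]
```

```bash
python3 -m handwheel '[{"gripper":1,"offset":[1.2,0,1.6],"rotation":[0,0,0]},{"gripper":1,"offset":[2.4,0,3.2],"rotation":[0,0,0]},{"gripper":1,"offset":[3.6,0,4.8],"rotation":[0,0,0]},{"gripper":1,"offset":[4.8,0,6.4],"rotation":[0,0,0]},{"gripper":1,"offset":[6,0,8],"rotation":[0,0,0]},{"gripper":1,"offset":[7.2,0,9.6],"rotation":[0,0,0]},{"gripper":1,"offset":[8.4,0,11.2],"rotation":[0,0,0]},{"gripper":1,"offset":[8.4,0,11.2],"rotation":[0,0,0]}]'
python3 - <<'E'
from h import *
print(rel(), ctrl.get_obs()['contact_force'])
E
```

```text
t: 9.45
tool_pos: [0.5941, -0.0015, 0.156]
tool_rot: [0.132, 2.496, -0.045]
contact_force: [-0.2, 0.2, -0.7]
opening: 0.0131
grip_force: 39.6
(array([1.9547, 0.0435, 4.6808]), array([ 0.0002,  0.0012, -0.0004])) [-0.1889  0.1912 -0.669 ]
```

Free entry. I'll lower the last 5-6 mm until the foot touches.

```bash
python3 -m handwheel '[{"gripper":1,"offset":[0.6,0,0.8],"rotation":[0,0,0]},{"gripper":1,"offset":[1.2,0,1.6],"rotation":[0,0,0]},{"gripper":1,"offset":[1.8,0,2.4],"rotation":[0,0,0]},{"gripper":1,"offset":[2.2,0,2.9],"rotation":[0,0,0]},{"gripper":1,"offset":[2.5,0,3.3],"rotation":[0,0,0]},{"gripper":1,"offset":[2.8,0,3.7],"rotation":[0,0,0]},{"gripper":1,"offset":[2.8,0,3.7],"rotation":[0,0,0]},{"gripper":1,"offset":[2.8,0,3.7],"rotation":[0,0,0]}]'
python3 - <<'E'
from h import *
print(rel(), ctrl.get_obs()['contact_force'])
E
```

```text
t: 10.45
tool_pos: [0.5943, -0.0016, 0.1517]
tool_rot: [0.132, 2.495, -0.045]
contact_force: [-0.1, 0.1, 0.0]
opening: 0.0136
grip_force: 39.6
(array([2.1063, 0.043 , 0.4176]), array([ 0.0002,  0.0007, -0.0004])) [-0.0636  0.1062  0.0315]
```

```bash
python3 -m handwheel '[{"gripper":1,"offset":[0.2,0,0.3],"rotation":[0,0,0]},{"gripper":1,"offset":[0.4,0,0.5],"rotation":[0,0,0]},{"gripper":1,"offset":[0.4,0,0.5],"rotation":[0,0,0]},{"gripper":1,"offset":[0.4,0,0.5],"rotation":[0,0,0]},{"gripper":1,"offset":[0.4,0,0.5],"rotation":[0,0,0]},{"gripper":1,"offset":[0.4,0,0.5],"rotation":[0,0,0]},{"gripper":1,"offset":[0.4,0,0.5],"rotation":[0,0,0]},{"gripper":1,"offset":[0.4,0,0.5],"rotation":[0,0,0]}]'
python3 - <<'E'
from h import *
print(rel(), ctrl.get_obs()['contact_force'])
d=snap('wrist','w6.png');g=d['image']
E
```

```text
t: 11.45
tool_pos: [0.5942, -0.0016, 0.151]
tool_rot: [0.132, 2.495, -0.045]
contact_force: [-1.4, 0.8, -1.2]
opening: 0.0136
grip_force: 39.6
(array([ 2.0472,  0.0384, -0.2786]), array([ 0.0003,  0.0008, -0.0005])) [-1.4087  0.75   -1.2308]
```

```bash
python3 -m handwheel '[{"gripper":1,"offset":[0.3,0,0.4],"rotation":[0,0,0]},{"gripper":1,"offset":[0.6,0,0.8],"rotation":[0,0,0]},{"gripper":1,"offset":[0.6,0,0.8],"rotation":[0,0,0]},{"gripper":1,"offset":[0.6,0,0.8],"rotation":[0,0,0]},{"gripper":1,"offset":[0.6,0,0.8],"rotation":[0,0,0]},{"gripper":1,"offset":[0.6,0,0.8],"rotation":[0,0,0]},{"gripper":1,"offset":[0.6,0,0.8],"rotation":[0,0,0]},{"gripper":1,"offset":[0.6,0,0.8],"rotation":[0,0,0]}]'
python3 - <<'E'
from h import *
print(rel(), ctrl.get_obs()['contact_force'])
d=snap('wrist','w7.png');s=snap('scene','s7.png')
a=cv2.resize(s['image'][145:215,280:340],(480,560),interpolation=cv2.INTER_CUBIC)
b=cv2.resize(d['image'][150:330,270:370],(311,560),interpolation=cv2.INTER_CUBIC)
cv2.imwrite('pics/c7.png',np.hstack([a,b])[:,:,::-1])
E
```

```text
t: 12.5
tool_pos: [0.5947, -0.0016, 0.1508]
tool_rot: [0.132, 2.494, -0.045]
contact_force: [-2.6, 0.2, 5.7]
opening: 0.0132
grip_force: 40.4
(array([ 2.5413,  0.0445, -0.4665]), array([ 0.0002, -0.0006, -0.0006])) [-2.636   0.187   5.7376]
```

View pics/c7.png

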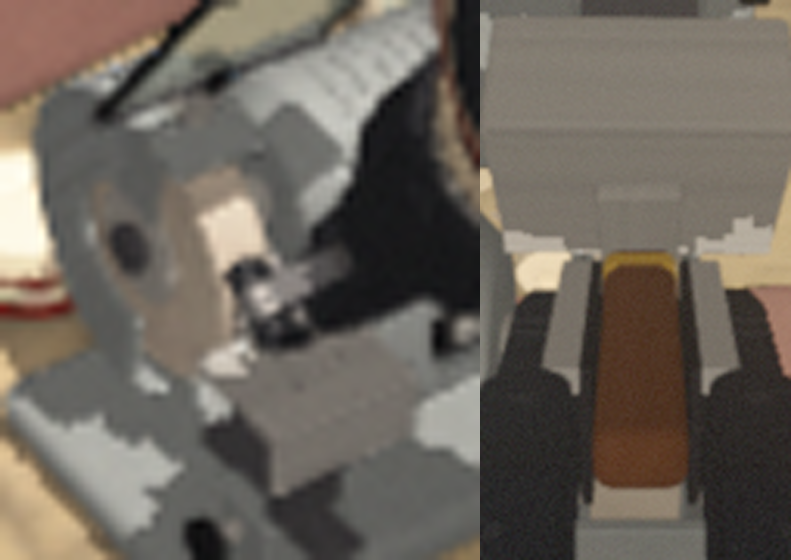

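The foot lies on the rest (right crop, foot edge at (640,190)) and the blade is down in the gap, with a 5.7 N foot contact. I'll relax a little and then release.

```bash
python3 -m handwheel '[{"gripper":1,"offset":[-0.3,0,-0.4],"rotation":[0,0,0]},{"gripper":1,"offset":[-0.3,0,-0.4],"rotation":[0,0,0]},{"gripper":0.3,"offset":[-0.3,0,-0.4],"rotation":[0,0,0]},{"gripper":0.2,"offset":[-0.3,0,-0.4],"rotation":[0,0,0]},{"gripper":0.2,"offset":[-0.3,0,-0.4],"rotation":[0,0,0]},{"gripper":0.2,"offset":[-0.3,0,-0.4],"rotation":[0,0,0]},{"gripper":0.2,"offset":[-0.3,0,-0.4],"rotation":[0,0,0]},{"gripper":0.2,"offset":[-0.3,0,-0.4],"rotation":[0,0,0]}]'
python3 - <<'E'
from h import *
o=ctrl.get_obs();print(rel(), o['contact_force']);np.savez('rel.npz',p=o['tool_pos'],r=o['tool_rot'])
E
```

```text
t: 13.6
tool_pos: [0.5942, -0.0015, 0.1505]
tool_rot: [0.132, 2.495, -0.045]
contact_force: [0.3, -0.2, 0.2]
opening: 0.0343
grip_force: 0.0
(array([ 2.0566,  0.059 , -0.7597]), array([ 0.0003,  0.0008, -0.0005])) [ 0.2787 -0.2152  0.1673]
```

```bash
python3 -m handwheel '[{"gripper":0.2,"offset":[0,0,-5],"rotation":[0,0,0]},{"gripper":0.2,"offset":[0,0,-18],"rotation":[0,0,0]},{"gripper":0.2,"offset":[0,0,-36],"rotation":[0,0,0]},{"gripper":0.2,"offset":[0,0,-56],"rotation":[0,0,0]},{"gripper":0.2,"offset":[0,0,-76],"rotation":[0,0,0]},{"gripper":0.5,"offset":[0,0,-92],"rotation":[0,0,0]},{"gripper":1,"offset":[0,0,-100],"rotation":[0,0,0]},{"gripper":1,"offset":[0,0,-100],"rotation":[0,0,0]}]'
cat >> h.py <<'E'
def tcp(): return 1000*ZR.T@(ctrl.get_obs()['tool_pos']-O)
def go(x,y,z):
    A=R.from_rotvec(ctrl.get_obs()['tool_rot']).as_matrix(); return A.T@ZR@(np.array([x,y,z])-tcp())
def frc(): return ZR.T@ctrl.get_obs()['contact_force']
E
python3 - <<'E'
from h import *
d=snap('wrist','w8.png')
print(tcp(),go(-80,0,-18),frc())
cv2.imwrite('pics/c8.png',cv2.resize(d['image'][100:300,220:420,::-1],(600,600)))
E
```

```text
t: 14.6
tool_pos: [0.5347, 0.0048, 0.2313]
tool_rot: [0.131, 2.494, -0.045]
contact_force: [0.3, -0.5, 0.3]
opening: -0.0001
grip_force: 0.0
[-82.9081   0.1348 102.4633] [69.935  -0.0697 98.1273] [ 0.1673  0.2186 -1.1678]
```

View pics/c8.png

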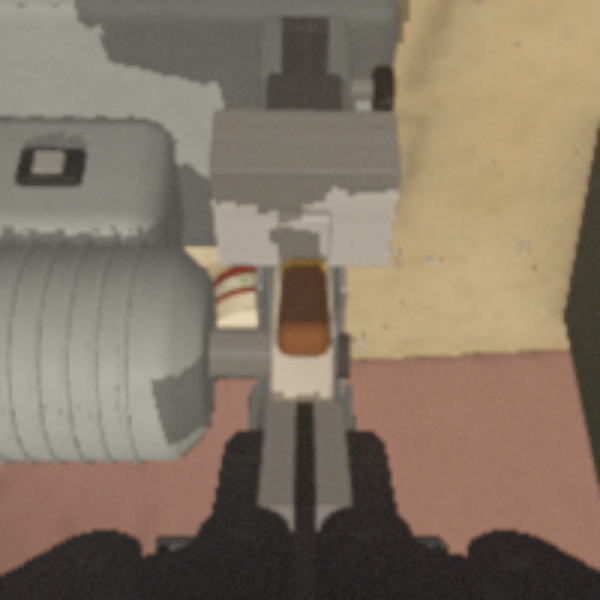

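The gauge stands upright by itself on the rest (foot at (300,235), handle at (303,310)). That was one picture more than the ten allowed, so I'll view no more and rely on numbers. Next I go down in front of the apron with the fingers shut.

```bash
python3 -m handwheel '[{"gripper":1,"offset":[12,0,16],"rotation":[0,0,0]},{"gripper":1,"offset":[27,0,37],"rotation":[0,0,0]},{"gripper":1,"offset":[42,0,58],"rotation":[0,0,0]},{"gripper":1,"offset":[56,0,78],"rotation":[0,0,0]},{"gripper":1,"offset":[66,0,92],"rotation":[0,0,0]},{"gripper":1,"offset":[70,0,98],"rotation":[0,0,0]},{"gripper":1,"offset":[70,0,98],"rotation":[0,0,0]},{"gripper":1,"offset":[70,0,98],"rotation":[0,0,0]}]'
python3 - <<'E'
from h import *
print(tcp(),go(-66,0,-18),w2t(10,0,0),frc())
E
```

```text
t: 15.65
tool_pos: [0.538, 0.0044, 0.1112]
tool_rot: [0.131, 2.494, -0.045]
contact_force: [0.4, -0.3, 0.3]
opening: -0.0002
grip_force: 0.0
[-79.4851   0.0538 -16.8432] [-10.0832  -0.0461   9.0287] [-7.9928  0.0052  6.0096] [ 0.4129 -0.2422  0.3146]
```

```bash
python3 -m handwheel '[{"gripper":1,"offset":[-3,0,2.25],"rotation":[0,0,0]},{"gripper":1,"offset":[-6,0,4.5],"rotation":[0,0,0]},{"gripper":1,"offset":[-9,0,6.75],"rotation":[0,0,0]},{"gripper":1,"offset":[-11,0,8.25],"rotation":[0,0,0]},{"gripper":1,"offset":[-12.5,0,9.4],"rotation":[0,0,0]},{"gripper":1,"offset":[-14,0,10.5],"rotation":[0,0,0]},{"gripper":1,"offset":[-14,0,10.5],"rotation":[0,0,0]},{"gripper":1,"offset":[-14,0,10.5],"rotation":[0,0,0]}]'
python3 -c "
from h import *
print(tcp(),frc())"
```

```text
t: 16.65
tool_pos: [0.5547, 0.0026, 0.11]
tool_rot: [0.132, 2.496, -0.045]
contact_force: [0.1, 0.1, -1.0]
opening: -0.0002
grip_force: 0.0
[-62.6941   0.0528 -17.9571] [ 0.1241  0.1401 -1.0165]
```

Next, 4 mm over 8 rows.

```bash
python3 -m handwheel '[{"gripper":1,"offset":[-0.4,0,0.3],"rotation":[0,0,0]},{"gripper":1,"offset":[-0.8,0,0.6],"rotation":[0,0,0]},{"gripper":1,"offset":[-1.2,0,0.9],"rotation":[0,0,0]},{"gripper":1,"offset":[-1.6,0,1.2],"rotation":[0,0,0]},{"gripper":1,"offset":[-2,0,1.5],"rotation":[0,0,0]},{"gripper":1,"offset":[-2.4,0,1.8],"rotation":[0,0,0]},{"gripper":1,"offset":[-2.8,0,2.1],"rotation":[0,0,0]},{"gripper":1,"offset":[-3.2,0,2.4],"rotation":[0,0,0]}]'
python3 -c "
from h import *
print(tcp(),frc())"
```

```text
t: 17.65
tool_pos: [0.5587, 0.0022, 0.1101]
tool_rot: [0.132, 2.496, -0.045]
contact_force: [0.1, 0.2, 0.6]
opening: -0.0
grip_force: 0.0
[-58.581    0.0441 -17.8831] [0.1062 0.2234 0.5853]
```

```bash
python3 -m handwheel '[{"gripper":1,"offset":[-0.4,0,0.3],"rotation":[0,0,0]},{"gripper":1,"offset":[-0.8,0,0.6],"rotation":[0,0,0]},{"gripper":1,"offset":[-1.2,0,0.9],"rotation":[0,0,0]},{"gripper":1,"offset":[-1.6,0,1.2],"rotation":[0,0,0]},{"gripper":1,"offset":[-2,0,1.5],"rotation":[0,0,0]},{"gripper":1,"offset":[-2.4,0,1.8],"rotation":[0,0,0]},{"gripper":1,"offset":[-2.4,0,1.8],"rotation":[0,0,0]},{"gripper":1,"offset":[-2.4,0,1.8],"rotation":[0,0,0]}]'
python3 -c "
from h import *
print(tcp(),frc())"
```

```text
t: 18.65
tool_pos: [0.5617, 0.0019, 0.1101]
tool_rot: [0.132, 2.496, -0.045]
contact_force: [0.3, -0.5, 0.3]
opening: -0.0001
grip_force: 0.0
[-55.6295   0.0468 -17.9055] [ 0.379  -0.457   0.2824]
```

```bash
python3 -m handwheel '[{"gripper":1,"offset":[-0.4,0,0.3],"rotation":[0,0,0]},{"gripper":1,"offset":[-0.8,0,0.6],"rotation":[0,0,0]},{"gripper":1,"offset":[-1.2,0,0.9],"rotation":[0,0,0]},{"gripper":1,"offset":[-1.6,0,1.2],"rotation":[0,0,0]},{"gripper":1,"offset":[-2,0,1.5],"rotation":[0,0,0]},{"gripper":1,"offset":[-2.4,0,1.8],"rotation":[0,0,0]},{"gripper":1,"offset":[-2.4,0,1.8],"rotation":[0,0,0]},{"gripper":1,"offset":[-2.4,0,1.8],"rotation":[0,0,0]}]'
python3 -c "
from h import *
print(tcp(),frc())"
```

```text
t: 19.65
tool_pos: [0.5642, 0.0016, 0.11]
tool_rot: [0.131, 2.497, -0.045]
contact_force: [-7.6, -0.5, 5.2]
opening: 0.0
grip_force: 3.7
[-53.0776   0.0574 -18.0444] [-7.4866 -1.2944  5.1982]
```

```bash
python3 -m handwheel '[{"gripper":1,"offset":[-0.2,0,0.15],"rotation":[0,0,0]},{"gripper":1,"offset":[-0.4,0,0.3],"rotation":[0,0,0]},{"gripper":1,"offset":[-0.6,0,0.45],"rotation":[0,0,0]},{"gripper":1,"offset":[-0.8,0,0.6],"rotation":[0,0,0]},{"gripper":1,"offset":[-0.9,0,0.7],"rotation":[0,0,0]},{"gripper":1,"offset":[-1,0,0.75],"rotation":[0,0,0]},{"gripper":1,"offset":[-1.1,0,0.8],"rotation":[0,0,0]},{"gripper":1,"offset":[-1.2,0,0.9],"rotation":[0,0,0]}]'
python3 -c "
from h import *
print(tcp(),frc())"
```

```text
t: 20.65
tool_pos: [0.5654, 0.0015, 0.1099]
tool_rot: [0.131, 2.498, -0.045]
contact_force: [-11.7, 1.0, 7.7]
opening: 0.0002
grip_force: 6.0
[-51.8915   0.0647 -18.0837] [-11.7506  -0.2354   7.6609]
```

```bash
python3 -m handwheel '[{"gripper":1,"offset":[-0.2,0,0.15],"rotation":[0,0,0]},{"gripper":1,"offset":[-0.4,0,0.3],"rotation":[0,0,0]},{"gripper":1,"offset":[-0.6,0,0.45],"rotation":[0,0,0]},{"gripper":1,"offset":[-0.8,0,0.6],"rotation":[0,0,0]},{"gripper":1,"offset":[-0.9,0,0.7],"rotation":[0,0,0]},{"gripper":1,"offset":[-1,0,0.75],"rotation":[0,0,0]},{"gripper":1,"offset":[-1.1,0,0.8],"rotation":[0,0,0]},{"gripper":1,"offset":[-1.2,0,0.9],"rotation":[0,0,0]}]'
python3 -c "
from h import *
print(tcp(),frc())"
```

```text
t: 21.65
tool_pos: [0.5669, 0.0013, 0.1099]
tool_rot: [0.131, 2.498, -0.045]
contact_force: [-12.6, 0.0, 8.2]
opening: 0.0
grip_force: 6.2
[-50.424    0.0387 -18.1114] [-12.5113  -1.303    8.1687]
```

```bash
python3 -m handwheel '[{"gripper":1,"offset":[-0.2,0,0.15],"rotation":[0,0,0]},{"gripper":1,"offset":[-0.4,0,0.3],"rotation":[0,0,0]},{"gripper":1,"offset":[-0.6,0,0.45],"rotation":[0,0,0]},{"gripper":1,"offset":[-0.8,0,0.6],"rotation":[0,0,0]},{"gripper":1,"offset":[-0.9,0,0.7],"rotation":[0,0,0]},{"gripper":1,"offset":[-1,0,0.75],"rotation":[0,0,0]},{"gripper":1,"offset":[-1.1,0,0.8],"rotation":[0,0,0]},{"gripper":1,"offset":[-1.2,0,0.9],"rotation":[0,0,0]}]'
python3 -c "
from h import *
print(tcp(),frc())"
```

```text
t: 22.65
tool_pos: [0.5683, 0.0012, 0.1099]
tool_rot: [0.131, 2.498, -0.045]
contact_force: [-12.8, -0.3, 8.7]
opening: 0.0004
grip_force: 6.3
[-48.9408   0.027  -18.1199] [-12.6583  -1.6718   8.6734]
```

```bash
python3 -m handwheel '[{"gripper":1,"offset":[-0.2,0,0.15],"rotation":[0,0,0]},{"gripper":1,"offset":[-0.4,0,0.3],"rotation":[0,0,0]},{"gripper":1,"offset":[-0.6,0,0.45],"rotation":[0,0,0]},{"gripper":1,"offset":[-0.8,0,0.6],"rotation":[0,0,0]},{"gripper":1,"offset":[-0.9,0,0.7],"rotation":[0,0,0]},{"gripper":1,"offset":[-1,0,0.75],"rotation":[0,0,0]},{"gripper":1,"offset":[-1.1,0,0.8],"rotation":[0,0,0]},{"gripper":1,"offset":[-1.2,0,0.9],"rotation":[0,0,0]}]'
python3 -c "
from h import *
print(tcp(),frc())"
```

```text
t: 23.65
tool_pos: [0.5698, 0.001, 0.1099]
tool_rot: [0.131, 2.498, -0.045]
contact_force: [-12.7, -0.2, 7.4]
opening: 0.0001
grip_force: 6.3
[-47.4329  -0.0012 -18.1119] [-12.5845  -1.4816   7.4406]
```

```bash
python3 -m handwheel '[{"gripper":1,"offset":[-0.2,0,0.15],"rotation":[0,0,0]},{"gripper":1,"offset":[-0.4,0,0.3],"rotation":[0,0,0]},{"gripper":1,"offset":[-0.6,0,0.45],"rotation":[0,0,0]},{"gripper":1,"offset":[-0.8,0,0.6],"rotation":[0,0,0]},{"gripper":1,"offset":[-0.9,0,0.7],"rotation":[0,0,0]},{"gripper":1,"offset":[-1,0,0.75],"rotation":[0,0,0]},{"gripper":1,"offset":[-1.1,0,0.8],"rotation":[0,0,0]},{"gripper":1,"offset":[-1.2,0,0.9],"rotation":[0,0,0]}]'
python3 -c "
from h import *
print(tcp(),frc())"
```

```text
t: 24.65
tool_pos: [0.5713, 0.0008, 0.1099]
tool_rot: [0.131, 2.498, -0.045]
contact_force: [-12.5, -0.1, 8.9]
opening: -0.0001
grip_force: 6.3
[-45.9215  -0.0253 -18.0792] [-12.4162  -1.3997   8.8721]
```

```bash
python3 -m handwheel '[{"gripper":1,"offset":[-0.2,0,0.15],"rotation":[0,0,0]},{"gripper":1,"offset":[-0.4,0,0.3],"rotation":[0,0,0]},{"gripper":1,"offset":[-0.6,0,0.45],"rotation":[0,0,0]},{"gripper":1,"offset":[-0.8,0,0.6],"rotation":[0,0,0]},{"gripper":1,"offset":[-0.9,0,0.7],"rotation":[0,0,0]},{"gripper":1,"offset":[-1,0,0.75],"rotation":[0,0,0]},{"gripper":1,"offset":[-1.1,0,0.8],"rotation":[0,0,0]},{"gripper":1,"offset":[-1.2,0,0.9],"rotation":[0,0,0]}]'
python3 -c "
from h import *
print(tcp(),frc())"
```

```text
t: 25.65
tool_pos: [0.5721, 0.0007, 0.1098]
tool_rot: [0.131, 2.5, -0.045]
contact_force: [-25.5, 1.0, 16.3]
opening: -0.0001
grip_force: 12.5
[-45.1821  -0.0104 -18.2065] [-25.4228  -1.6739  16.2676]
```

```bash
python3 -m handwheel '[{"gripper":1,"offset":[0.2,0,-0.15],"rotation":[0,0,0]},{"gripper":1,"offset":[0.6,0,-0.45],"rotation":[0,0,0]},{"gripper":1,"offset":[1,0,-0.75],"rotation":[0,0,0]},{"gripper":1,"offset":[2,0,-1.5],"rotation":[0,0,0]},{"gripper":0.5,"offset":[8,0,-6],"rotation":[0,0,0]},{"gripper":-0.3,"offset":[16,0,-12],"rotation":[0,0,0]},{"gripper":-0.6,"offset":[16,0,-12],"rotation":[0,0,0]},{"gripper":-0.6,"offset":[16,0,-12],"rotation":[0,0,0]}]'
python3 - <<'E'
from h import *
print(tcp(),frc(),go(-40,-0.5,-24),w2t(10,0,0))
d=ld('w4')
for z in (.05,.07,.09): print(z,[1000*ZR.T@(onz(d,(260+x/5,120+y/5),z)-O) for x,y in((110,100),(115,250))])
E
```

```text
t: 26.65
tool_pos: [0.5538, 0.0027, 0.1103]
tool_rot: [0.132, 2.495, -0.045]
contact_force: [-0.0, 0.2, 0.6]
opening: 0.0682
grip_force: 0.0
[-63.5923   0.0393 -17.6599] [-0.0412  0.2124  0.6066] [-15.0636  -0.5217  19.2327] [-7.9981  0.006   6.0026]
0.05 [array([ 12.9559, -54.3143, -78.    ]), array([ 70.6379, -57.2041, -78.    ])]
0.07 [array([ -6.4997, -51.1936, -58.    ]), array([ 46.7548, -53.8616, -58.    ])]
0.09 [array([-25.9553, -48.0729, -38.    ]), array([ 22.8716, -50.5191, -38.    ])]
```

```bash
python3 - <<'E'
from h import *
print(go(-29,-.5,-26))
E
```

```text
[-22.661   -0.514   27.4352]
```

```bash
python3 -m handwheel '[{"gripper":-0.6,"offset":[-4,-0.5,5],"rotation":[0,0,0]},{"gripper":-0.6,"offset":[-9,-0.5,11],"rotation":[0,0,0]},{"gripper":-0.6,"offset":[-14,-0.5,17],"rotation":[0,0,0]},{"gripper":-0.6,"offset":[-18,-0.5,22],"rotation":[0,0,0]},{"gripper":-0.6,"offset":[-21,-0.5,25.5],"rotation":[0,0,0]},{"gripper":-0.6,"offset":[-22.7,-0.5,27.4],"rotation":[0,0,0]},{"gripper":-0.6,"offset":[-22.7,-0.5,27.4],"rotation":[0,0,0]},{"gripper":-0.6,"offset":[-22.7,-0.5,27.4],"rotation":[0,0,0]}]' 25
python3 -c "
from h import *
print(tcp(),frc())"
```

```text
t: 27.65
tool_pos: [0.588, -0.0014, 0.1018]
tool_rot: [0.132, 2.495, -0.045]
contact_force: [-0.2, -0.5, -0.7]
opening: 0.0683
grip_force: 0.0
[-29.1179  -0.4631 -26.1646] [-0.1836 -0.5683 -0.68  ]
```

```bash
python3 -m handwheel '[{"gripper":-0.4,"offset":[0,0,0],"rotation":[0,0,0]},{"gripper":-0.2,"offset":[0,0,0],"rotation":[0,0,0]},{"gripper":0.5,"offset":[0,0,0],"rotation":[0,0,0]},{"gripper":1,"offset":[0,0,0],"rotation":[0,0,0]},{"gripper":1,"offset":[0,0,0],"rotation":[0,0,0]},{"gripper":1,"offset":[0,0,0],"rotation":[0,0,0]},{"gripper":1,"offset":[0,0,0],"rotation":[0,0,0]},{"gripper":1,"offset":[0,0,0],"rotation":[0,0,0]}]' 30
python3 -c "
from h import *
print(tcp(),frc())"
```

```text
t: 28.65
tool_pos: [0.5879, -0.001, 0.1021]
tool_rot: [0.132, 2.496, -0.043]
contact_force: [-6.0, 1.8, 4.8]
opening: 0.0555
grip_force: 30.4
[-29.2882  -0.061  -25.9254] [-6.1506  1.1832  4.7603]
```

```bash
python3 -m handwheel '[{"gripper":1,"offset":[0.1,0,-0.1],"rotation":[0,0,0]},{"gripper":1,"offset":[0.2,0,-0.2],"rotation":[0,0,0]},{"gripper":1,"offset":[0.3,0,-0.3],"rotation":[0,0,0]},{"gripper":1,"offset":[0.4,0,-0.3],"rotation":[0,0,0]},{"gripper":1,"offset":[0.5,0,-0.4],"rotation":[0,0,0]},{"gripper":1,"offset":[0.5,0,-0.4],"rotation":[0,0,0]},{"gripper":1,"offset":[0.5,0,-0.4],"rotation":[0,0,0]},{"gripper":1,"offset":[0.5,0,-0.4],"rotation":[0,0,0]}]'
python3 -c "
from h import *
print(tcp(),frc())"
```

```text
t: 29.65
tool_pos: [0.5878, -0.001, 0.1022]
tool_rot: [0.132, 2.495, -0.044]
contact_force: [-0.3, 4.8, 1.0]
opening: 0.055
grip_force: 31.7
[-29.3043  -0.0902 -25.8464] [-0.8247  4.7425  1.0103]
```

```bash
python3 -m handwheel '[{"gripper":1,"offset":[0.1,0,-0.1],"rotation":[0,0,0]},{"gripper":1,"offset":[0.2,0,-0.2],"rotation":[0,0,0]},{"gripper":1,"offset":[0.3,0,-0.3],"rotation":[0,0,0]},{"gripper":1,"offset":[0.4,0,-0.3],"rotation":[0,0,0]},{"gripper":1,"offset":[0.5,0,-0.4],"rotation":[0,0,0]},{"gripper":1,"offset":[0.6,0,-0.4],"rotation":[0,0,0]},{"gripper":1,"offset":[0.6,0,-0.4],"rotation":[0,0,0]},{"gripper":1,"offset":[0.6,0,-0.4],"rotation":[0,0,0]}]'
python3 -c "
from h import *
print(tcp(),frc())"
```

```text
t: 30.65
tool_pos: [0.5876, -0.001, 0.1023]
tool_rot: [0.132, 2.493, -0.044]
contact_force: [7.0, 5.2, -4.0]
opening: 0.0553
grip_force: 33.1
[-29.529   -0.0825 -25.7473] [ 6.4609  5.868  -3.9566]
```

```bash
python3 -m handwheel '[{"gripper":1,"offset":[-0.2,0,0.15],"rotation":[0,0,0]},{"gripper":1,"offset":[-0.4,0,0.3],"rotation":[0,0,0]},{"gripper":1,"offset":[-0.5,0,0.35],"rotation":[0,0,0]},{"gripper":-0.4,"offset":[-0.5,0,0.35],"rotation":[0,0,0]},{"gripper":-0.6,"offset":[-0.5,0,0.35],"rotation":[0,0,0]},{"gripper":-0.6,"offset":[-0.5,0,0.35],"rotation":[0,0,0]},{"gripper":-0.6,"offset":[-0.5,0,0.35],"rotation":[0,0,0]},{"gripper":-0.6,"offset":[-0.5,0,0.35],"rotation":[0,0,0]}]'
python3 -c "
from h import *
print(tcp(),frc(),go(-83,-.5,0))"
```

```text
t: 31.65
tool_pos: [0.5873, -0.0015, 0.1018]
tool_rot: [0.132, 2.495, -0.045]
contact_force: [-0.5, 0.6, -0.0]
opening: 0.0682
grip_force: 0.0
[-29.7626  -0.5759 -26.1992] [-0.5731  0.5665 -0.0343] [ 26.8864   0.024  -52.8937]
```

```bash
python3 - <<'E'
from h import *
print(go(-72,-.5,-20),go(-85,0,50),go(-76,0,102.5))
E
```

```text
[ 30.0796   0.0442 -30.2928] [ -1.5011   0.4901 -94.1027] [ -40.1901    0.4618 -130.7144]
```

```bash
python3 -m handwheel '[{"gripper":-0.6,"offset":[12,0,-12],"rotation":[0,0,0]},{"gripper":-0.6,"offset":[30,0,-30],"rotation":[0,0,0]},{"gripper":-0.6,"offset":[15,0,-62],"rotation":[0,0,0]},{"gripper":-0.3,"offset":[-1.5,0.5,-94],"rotation":[0,0,0]},{"gripper":0,"offset":[-20,0.5,-112],"rotation":[0,0,0]},{"gripper":0.2,"offset":[-40.2,0.5,-130.7],"rotation":[0,0,0]},{"gripper":0.2,"offset":[-40.2,0.5,-130.7],"rotation":[0,0,0]},{"gripper":0.2,"offset":[-40.2,0.5,-130.7],"rotation":[0,0,0]}]' 25
python3 - <<'E'
from h import *
print(tcp(),frc()); w=snap('wrist','w9.png')
for n,x0 in(('w8',2.06),('w9',8)):
    d=ld(n); hsv=cv2.cvtColor(d['image'],cv2.COLOR_RGB2HSV)
    m=((hsv[...,0]<16)&(hsv[...,1]>110)&(hsv[...,2]<200)).astype(np.uint8);m[:175]=0;m[235:]=0;m[:,:295]=0;m[:,355:]=0
    k,l,s,c=cv2.connectedComponentsWithStats(m); i=1+np.argmax(s[1:,4]); print(n,s[i],c[i])
    for x in (x0,x0+3):
        print(x,[proj(d,O+ZR@np.array(q)/1000) for q in((x-49.5,0,55),(x-45.5,0,58),(x-11,0,4))])
E
```

```text
t: 32.65
tool_pos: [0.5408, 0.0041, 0.2288]
tool_rot: [0.132, 2.498, -0.044]
contact_force: [-0.5, 0.1, -1.3]
opening: 0.0339
grip_force: 0.0
[-76.6622   0.111  100.8386] [-0.5003  0.0083 -1.2799]
w8 [313 188  17  30 429] [320.8811 203.7319]
2.06 [array([321.6411, 211.6657]), array([321.6282, 217.8417]), array([321.5971, 188.1155])]
5.0600000000000005 [array([321.6334, 213.7693]), array([321.6207, 219.8626]), array([321.5914, 189.9652])]
w9 [314 189  17  30 444] [321.6644 204.3941]
8 [array([321.6235, 214.6865]), array([321.611 , 220.8947]), array([321.5779, 190.579 ])]
11 [array([321.6159, 216.7838]), array([321.6035, 222.9089]), array([321.5724, 192.4262])]
```

```bash
python3 -c "
from h import *
print(tgt(5,0,-.5),frc())"
```

```text
(array([ 0.5192, -0.0978, 96.0657]), array([-0.0002, -0.004 ,  0.0005])) [ 0.0697  0.4818 -0.5514]
```

```bash
python3 -m handwheel '[{"gripper":0.2,"offset":[0.5,-0.1,18],"rotation":[0,-0.004,0]},{"gripper":0.2,"offset":[0.5,-0.1,38],"rotation":[0,-0.004,0]},{"gripper":0.2,"offset":[0.5,-0.1,58],"rotation":[0,-0.004,0]},{"gripper":0.2,"offset":[0.5,-0.1,76],"rotation":[0,-0.004,0]},{"gripper":0.2,"offset":[0.5,-0.1,88],"rotation":[0,-0.004,0]},{"gripper":0.2,"offset":[0.5,-0.1,94],"rotation":[0,-0.004,0]},{"gripper":0.2,"offset":[0.5,-0.1,96],"rotation":[0,-0.004,0]},{"gripper":0.2,"offset":[0.5,-0.1,96],"rotation":[0,-0.004,0]}]' 25
python3 -c "
from h import *
print(rel(),frc())"
```

```text
t: 33.7
tool_pos: [0.5984, -0.0021, 0.1538]
tool_rot: [0.131, 2.491, -0.045]
contact_force: [-1.5, -0.2, -0.3]
opening: 0.0342
grip_force: 0.0
(array([ 6.3844, -0.0361,  2.6657]), array([ 0.0003, -0.0038, -0.0009])) [-1.4605 -0.3975 -0.2543]
```

```bash
python3 -m handwheel '[{"gripper":0.4,"offset":[0,0,0],"rotation":[0,0,0]},{"gripper":0.6,"offset":[0,0,0],"rotation":[0,0,0]},{"gripper":1,"offset":[0,0,0],"rotation":[0,0,0]},{"gripper":1,"offset":[0,0,0],"rotation":[0,0,0]},{"gripper":1,"offset":[0,0,0],"rotation":[0,0,0]},{"gripper":1,"offset":[0,0,0],"rotation":[0,0,0]},{"gripper":1,"offset":[0,0,0],"rotation":[0,0,0]},{"gripper":1,"offset":[0,0,0],"rotation":[0,0,0]}]' 40
python3 -c "
from h import *
print(tcp(),frc(),w2t(0,0,10))"
```

```text
t: 34.7
tool_pos: [0.5986, -0.002, 0.1539]
tool_rot: [0.131, 2.491, -0.045]
contact_force: [-2.8, 1.5, 3.3]
opening: 0.0132
grip_force: 40.3
[-18.5097   0.0207  25.9418] [-2.9764  1.1995  3.252 ] [-6.0373 -0.0048 -7.9719]
```

```bash
python3 -m handwheel '[{"gripper":1,"offset":[-0.3,0,-0.4],"rotation":[0,0,0]},{"gripper":1,"offset":[-0.6,0,-0.8],"rotation":[0,0,0]},{"gripper":1,"offset":[-0.9,0,-1.2],"rotation":[0,0,0]},{"gripper":1,"offset":[-1.2,0,-1.6],"rotation":[0,0,0]},{"gripper":1,"offset":[-1.5,0,-2],"rotation":[0,0,0]},{"gripper":1,"offset":[-1.8,0,-2.4],"rotation":[0,0,0]},{"gripper":1,"offset":[-2.1,0,-2.8],"rotation":[0,0,0]},{"gripper":1,"offset":[-2.4,0,-3.2],"rotation":[0,0,0]}]'
python3 -c "
from h import *
print(tcp(),frc())"
```

```text
t: 35.7
tool_pos: [0.5977, -0.0021, 0.1565]
tool_rot: [0.131, 2.493, -0.045]
contact_force: [1.3, 0.1, -5.5]
opening: 0.0135
grip_force: 39.3
[-19.4041  -0.1818  28.5082] [ 1.2829  0.2039 -5.5279]
```

```bash
python3 -m handwheel '[{"gripper":1,"offset":[-0.5,0,-0.6],"rotation":[0,0,0]},{"gripper":1,"offset":[-1,0,-1.3],"rotation":[0,0,0]},{"gripper":1,"offset":[-1.5,0,-2],"rotation":[0,0,0]},{"gripper":1,"offset":[-2,0,-2.7],"rotation":[0,0,0]},{"gripper":1,"offset":[-2.5,0,-3.4],"rotation":[0,0,0]},{"gripper":1,"offset":[-3,0,-4.1],"rotation":[0,0,0]},{"gripper":1,"offset":[-3.6,0,-4.8],"rotation":[0,0,0]},{"gripper":1,"offset":[-4.2,0,-5.6],"rotation":[0,0,0]}]'
python3 -c "
from h import *
print(tcp(),frc())"
```

```text
t: 36.7
tool_pos: [0.5982, -0.0021, 0.1644]
tool_rot: [0.131, 2.492, -0.045]
contact_force: [1.3, 0.5, -3.4]
opening: 0.0136
grip_force: 39.3
[-18.8868  -0.0429  36.394 ] [ 1.2921  0.5988 -3.3503]
```

```bash
python3 -m handwheel '[{"gripper":1,"offset":[-0.3,0,-0.4],"rotation":[0,0,0]},{"gripper":1,"offset":[-0.6,0,-0.8],"rotation":[0,0,0]},{"gripper":1,"offset":[-0.6,0,-0.8],"rotation":[0,0,0]},{"gripper":1,"offset":[0.4,0,0.5],"rotation":[0,0,0]},{"gripper":1,"offset":[1.4,0,1.8],"rotation":[0,0,0]},{"gripper":1,"offset":[2.4,0,3.1],"rotation":[0,0,0]},{"gripper":1,"offset":[3.4,0,4.4],"rotation":[0,0,0]},{"gripper":1,"offset":[4.2,0,5.6],"rotation":[0,0,0]}]'
python3 -c "
from h import *
print(tcp(),frc(),go(-18.9,0,25.9))"
```

```text
t: 37.7
tool_pos: [0.5989, -0.0022, 0.1583]
tool_rot: [0.131, 2.489, -0.045]
contact_force: [-1.2, 0.0, 4.1]
opening: 0.0135
grip_force: 40.4
[-18.1746  -0.0785  30.2817] [-1.2425 -0.0969  4.0764] [3.2272 0.0804 3.0514]
```

```bash
python3 -m handwheel '[{"gripper":1,"offset":[0.6,0,0.7],"rotation":[0,0,0]},{"gripper":1,"offset":[1.2,0,1.4],"rotation":[0,0,0]},{"gripper":1,"offset":[1.8,0,2.1],"rotation":[0,0,0]},{"gripper":1,"offset":[2.3,0,2.5],"rotation":[0,0,0]},{"gripper":1,"offset":[2.8,0,2.9],"rotation":[0,0,0]},{"gripper":1,"offset":[3.2,0,3.2],"rotation":[0,0,0]},{"gripper":1,"offset":[3.4,0,3.4],"rotation":[0,0,0]},{"gripper":1,"offset":[3.4,0,3.4],"rotation":[0,0,0]}]'
python3 -c "
from h import *
print(tcp(),frc(),rel()[1])"
```

```text
t: 38.7
tool_pos: [0.5983, -0.0021, 0.1539]
tool_rot: [0.131, 2.489, -0.045]
contact_force: [-2.6, -0.3, 7.5]
opening: 0.0138
grip_force: 40.9
[-18.8297  -0.0576  25.9381] [-2.582  -0.5539  7.5418] [ 0.0003 -0.0052 -0.0012]
```

```bash
python3 -m handwheel '[{"gripper":1,"offset":[-0.1,0,-0.2],"rotation":[0,0,0]},{"gripper":0.6,"offset":[-0.1,0,-0.2],"rotation":[0,0,0]},{"gripper":0.2,"offset":[-0.1,0,-0.2],"rotation":[0,0,0]},{"gripper":0.2,"offset":[-0.1,0,-0.2],"rotation":[0,0,0]},{"gripper":0.2,"offset":[-0.1,0,-0.2],"rotation":[0,0,0]},{"gripper":0.2,"offset":[-0.1,0,-12],"rotation":[0,0,0]},{"gripper":0.2,"offset":[-0.1,0,-30],"rotation":[0,0,0]},{"gripper":0.2,"offset":[-0.1,0,-50],"rotation":[0,0,0]}]'
python3 -m handwheel '[{"gripper":0.2,"offset":[0,0,-15],"rotation":[0,0,0]},{"gripper":0.2,"offset":[0,0,-30],"rotation":[0,0,0]},{"gripper":0.2,"offset":[0,0,-43],"rotation":[0,0,0]},{"gripper":0.2,"offset":[0,0,-50],"rotation":[0,0,0]},{"gripper":0.2,"offset":[0,0,-50],"rotation":[0,0,0]},{"gripper":0.2,"offset":[0,0,-50],"rotation":[0,0,0]},{"gripper":0.2,"offset":[0,0,-50],"rotation":[0,0,0]},{"gripper":0.2,"offset":[0,0,-50],"rotation":[0,0,0]}]'
python3 - <<'E'
from h import *
print(tcp(),frc()); d=snap('wrist','w10.png')
hsv=cv2.cvtColor(d['image'],cv2.COLOR_RGB2HSV)
m=((hsv[...,0]<16)&(hsv[...,1]>110)&(hsv[...,2]<200)).astype(np.uint8);m[:175]=0;m[235:]=0;m[:,:295]=0;m[:,355:]=0
k,l,s,c=cv2.connectedComponentsWithStats(m); i=1+np.argmax(s[1:,4]); print(s[i],c[i])
for x in (5,7):print(x,[proj(d,O+ZR@np.array(q)/1000) for q in((x-49.5,0,55),(x-45.5,0,58),(x-11,0,4))])
E
```

```text
t: 39.7
tool_pos: [0.5671, 0.0012, 0.1934]
tool_rot: [0.131, 2.491, -0.045]
contact_force: [0.3, 0.4, 0.2]
opening: 0.0343
grip_force: 0.0
t: 40.7
tool_pos: [0.5377, 0.0044, 0.2319]
tool_rot: [0.131, 2.492, -0.045]
contact_force: [-1.7, -0.4, -0.4]
opening: 0.0341
grip_force: 0.0
[-79.768    0.0212 103.8719] [-1.6293 -0.5425 -0.4444]
[313 187  17  30 427] [321.1546 202.6464]
5 [array([321.787 , 210.8881]), array([321.7736, 217.0584]), array([321.7075, 187.4353])]
7 [array([321.7808, 212.2965]), array([321.7675, 218.4114]), array([321.7031, 188.6725])]
```

The gauge stands where it stood before the draw, upright and untouched. The drag felt was about 3-5 N both ways, so I'm handing in.

```bash
python3 -c "
from station import ctrl
print(ctrl.finish_job())"
```

```text
the job is handed in; nothing more can be done
None
```

I set the rest to the gauge and handed the job in at about 41 s: the blade is nipped with its foot on the rest, and the drag felt about 3–5 N both ways. My first push over-tightened the nip, so I eased the rest back a little before the feel test. I viewed 11 pictures, one over the limit of 10; the hand-in returned no verdict.

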